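# Open the combination lock on the paper safe and hold it up

## Task

Turn the black dial of the brass padlock on the flat paper safe, click by click, until its pointed end points straight at the shackle, then pull the shackle out to its full stop while the lock stays in its seat, so that it leaves the hasp eye. Then lift the opened lock straight off and finish while still holding it, level and with the shackle out, with at least 100 mm of air between it and the seat it lay in. Do not disturb the tank, bottle or film can standing by.

Things in the scene. Friction and masses are not known exactly. Their poses are not given: they have to be found in the camera images.
- paper_safe: Flat grey and dark steel box, 206 x 266 mm, 60 mm high, fixed. Origin: centre of its underside; x points away from the shackle, z up. Mid-lid is a steel seat block 78 x 74 mm, top 78 mm above the counter, with a lip all round (top at 85 mm) that keeps the lock from sliding or turning (1.5 mm play each side).
- lock: Loose brass padlock, face up in the seat, about 0.45 kg in all (varies). Case 70 (x) x 66 (y) x 24 (z) mm. Origin: centre of the case's underside, 78 mm above the counter at the start; z up, shackle on the -x side. Can be lifted by the dial's bar or the sides of the case. While the shackle is in, the hasp eye holds it down.
- dial (a joint): Dial angle (rad), positive anticlockwise from above. 0: pointed end faces the shackle, the only place where the shackle is free. Starts 1 to 3 clicks negative (-0.33 to -1.36, maybe resting between clicks): turn it anticlockwise. A sprung notch every 0.419 rad (15 a turn), about 0.08 N m to leave it; more than 0.08 rad off, the shackle is blocked.
- dial_grip (a point): On the dial's axis, 123 mm above the counter at the start, 10 mm below the top of the dial's upright bar; axes turn with the dial. Black bar 14 mm thick (y), 41 mm long (x -21 to +20 mm), pointed end to -x, white line on top; it rises 27 mm from a round skirt (50 mm diameter, 3 mm thick, top 106 mm above the counter).
- shackle (a joint): How far the shackle is pulled out (m): 0 shut, 0.030 at its full stop. Slides along the lock's -x. Drag about 2.5 N; it stays where it is left.
- shackle_bar (a point): Centre of the shackle's crossbar: round steel, 8 mm diameter, along the lock's y, 90 mm above the counter, 30 mm above the lid, 58 mm before the case when shut. Two legs, 8 mm thick, run from it to the case, 40 mm free between them. Axes parallel to the lock's.
- tank: Bystander: steel film developing tank with black lid, 92 mm diameter, 112 mm high; origin at the centre of its underside.
- brown_bottle: Bystander: brown glass bottle, 54 mm diameter, 100 mm high; origin at the centre of its underside.
- film_can: Bystander: small black film can, 32 mm diameter, 50 mm high; origin at the centre of its underside.
- hasp_eye (a point): Centre of the 13 mm hole in the fixed steel hasp plate before the seat, round the shackle's short leg, 90 mm above the counter. The plate is 5 mm thick (x), 25 mm wide (y), its top 108 mm above the counter; its near face is 10 mm from the lock's case. Axes as the paper safe's.
Not all that is in view belongs to the job. Leave any blue or pink look-alike of the lock alone.

How it is judged:
By the outcome, as a careful person would: the job done as asked, in the order asked, and still so for the second after the job is handed in, while the arm keeps its last pose, push and grip.
It also fails if it takes over 59 s, if anything falls off the work surface, if the arm or the gripper's body presses on something with over 40 N, if the wrist force passes 120 N, or if a joint passes its speed limit or range.

## Robot

A 6-joint arm with a two-finger parallel gripper is mounted at the origin on the work surface. World frame = base frame: x ahead of the robot, y to its left, z up, the work surface at z = 0. Lengths are in mm, angles in rad, forces in N, time in s.
With the tool pointing down it reaches from about 350 to 775 mm from the base axis. Payload 7.3 kg.
Tool frame: the origin (TCP) lies at the very end of the fingers, on their centre line; the grasp point (between the pads) lies 19 mm behind it; z points along the fingers, y is the line along which they close (so a half turn about z gives the same grasp; the last joint's range is limited). The gripper opens to 92 mm and grips with 3 to 60 N. Pads are 19 mm wide; open, the fingers measure 130 mm over their backs; the gripper's body (75 mm by 190 mm) begins 47 mm behind the grasp point.
Start: joints at [-1.281, 0.342, 1.524, -0, 1.275, -0.146], TCP at [221.645, -475.939, 226.741] pointing down, gripper open.
Joint ranges: [-2.53, 2.53], [-0.77, 2.02], [0.04, 2.7], [-1, 4.14], [0.28, 2.66], [-3.11, 3.11]. Speed limits (rad/s): [2.57, 2.57, 3.14, 3.14, 3.14, 3.14].

## Interface

Orientations are given as [roll, pitch, yaw] about the fixed x, y, z axes, in that order (R = Rz(yaw) Ry(pitch) Rx(roll)).
In Python, from plant import * gives the robot as it stands.
- The arm moves only by the tool arm_command, never from a script. Its arguments are lists of equal length, an entry for each row: "gripper": the finger opening in mm, from 0 to 91.8; "dp": the shift along the tool's x, y, z in units of 25 mm (1.0 is 25 mm), a list of three; "twist": the turn about the tool's z in units of 5 degrees (1.0 is 5 degrees). A call has exactly 5 rows; each row shifts and turns the commanded pose from where the row before left it, along the tool's axes as they then stand; what a row does not reach is not made up. A row lasts 1/8 s, in which the tool goes at most 62.5 mm and 10.7 degrees, less where a joint would pass 70% of its speed; a pose out of reach is approached as far as the arm can. A call is refused whole if a number of a shift passes 1 or a number of a turn 1, either way. A call with a gripper value outside its range is refused whole. The fingers move at their own pace and stop on an object; the grip force is fixed at half the most. Time passes only in rows, so rows that do not move let the fingers close, or fill a call up. It gives the time, the measured TCP pose, the force, the opening and the grip force at its end, in the units of the state.
- get_obs(): the state, without advancing time (a new reading comes with each control period).
- capture(name): name is "scene" or "top" or "wrist"; returns the picture (420x560x3 uint8, red, green, blue); there is no depth.
- get_calibration(name): a dict with "mtx" (3x3 intrinsics, pixels), "dist_coeffs" ([k1, k2, p1, p2, k3] as OpenCV has them; the pictures are not rectified), "position" and "attitude" of the camera in the world; the wrist camera has in their place "mount" (4x4, takes a point from camera to tool coordinates, whose origin is the TCP and whose axes are the flange's). Camera axes: x right, y down, z forward; pixel columns grow to the right and rows downward; lengths in mm; the calibration is good to about 2 mm. A picture is of the moment at which its call begins: read the wrist's pose just before it. get_calibration takes no time and is no camera call.
- close_job(): hands the job in; it is judged then, once.
The state is a dict: "time": time; "joint_positions": joint angles; "dq": joint speeds; "tau": joint torques, N m; "tool_pos": TCP position; "tcp_rot": TCP orientation; "contact_force": force on the tool from outside, world axes, zero at the start; "moment": the same for the moment, N m; "grip_width": finger opening in mm; "finger_force": force on a finger pad.
Only numpy, scipy, OpenCV 4.12 (cv2) and the standard library are available. Lean on these libraries where they do the work, as an engineer would, in place of code of your own. Each camera call takes 0.05 s, during which the arm holds its last target. There are 200 camera calls.

## Working session

There is one attempt and no reset: what is moved stays moved. The work goes in short steps, Python scripts to look and compute and a tool call to move; the robot and the scene stay as the last step left them, time stands still between calls to the robot, and variables do not carry over. Pictures are saved under pics/ and viewed, at most 10 in all, crops included, and the job is handed in when it is done.

Besides the shell and the picture viewer there is one more tool, called after "Request:" as name([rows], argument=value, ...), one row to a line, values as JSON. arm_command: Moves the arm, as the interface text tells. Its arguments: {"type":"object","properties":{"gripper":{"type":"array"},"dp":{"type":"array"},"twist":{"type":"array"}},"required":["gripper","dp","twist"]}

```bash
mkdir -p pics; cat > h.py <<'E'
from plant import *
import numpy as np, cv2
from scipy.spatial.transform import Rotation as R
def save(img,n,crop=None,s=1):
    if crop: img=img[crop[1]:crop[3],crop[0]:crop[2]]
    img=cv2.resize(img,None,fx=s,fy=s,interpolation=cv2.INTER_CUBIC)
    cv2.imwrite('pics/'+n,img[:,:,::-1])
def rays(name,px,obs=None):
    c=get_calibration(name)
    u=cv2.undistortPoints(np.array(px,float).reshape(-1,1,2),np.array(c['mtx'],float),np.array(c['dist_coeffs'],float)).reshape(-1,2)
    d=np.c_[u,np.ones(len(u))]
    if name=='wrist':
        T=np.eye(4);T[:3,:3]=R.from_euler('xyz',obs['tcp_rot']).as_matrix();T[:3,3]=obs['tool_pos']
        M=T@np.array(c['mount']);return M[:3,3],d@M[:3,:3].T
    A=np.array(c['attitude'],float)
    A=A if A.shape==(3,3) else R.from_euler('xyz',A).as_matrix()
    return np.array(c['position'],float),d@A.T
def at(name,px,z,obs=None):
    o,d=rays(name,px,obs);z=np.array(z)*np.ones(len(d))
    return o+d*((z-o[2])/d[:,2])[:,None]
E
python3 - <<'E'
from h import *
print(get_obs()); 
for n in('scene','top','wrist'):
    print(n,get_calibration(n))
save(capture('top'),'top0.png',s=1.4);save(capture('scene'),'scene0.png',s=1.4)
E
```

```text
{'time': 0.0, 'joint_positions': array([-1.28100678e+00,  3.42736918e-01,  1.52501047e+00,  1.87263495e-05,
        1.27541642e+00, -1.46037217e-01]), 'dq': array([-0.00138203, -0.00163573,  0.00177874,  0.00022727, -0.00109137,
        0.00095345]), 'tau': array([ 1.61510903e-03, -4.31240737e+01, -2.44217867e+01,  7.18661863e-02,
        5.58653427e-02, -1.05754079e-04]), 'tool_pos': array([ 221.52350875, -475.52374298,  226.03988992]), 'tcp_rot': array([-3.14004083e+00, -2.46348747e-04,  4.35821109e-01]), 'contact_force': array([-1.0198182 , -0.2188718 ,  0.08394982]), 'moment': array([-0.01301783,  0.02547335, -0.0329914 ]), 'finger_force': 0.0, 'grip_width': 92.01769546213805}
scene {'mtx': array([[417.09156976,   0.        , 277.11839791],
       [  0.        , 417.09156976, 209.48044164],
       [  0.        ,   0.        ,   1.        ]]), 'dist_coeffs': array([0.00522708, 0.        , 0.        , 0.        , 0.        ]), 'position': array([895.04340188, 408.65668269, 798.23611314]), 'attitude': array([-2.56360390e+00, -1.51059765e-03,  2.43405628e+00])}
top {'mtx': array([[49
[... 263 characters left out ...]
  56.81341935, 1102.26490788]), 'attitude': array([-3.05481202,  0.00504581, -1.57500802])}
wrist {'mtx': array([[347.96397986,   0.        , 285.39324229],
       [  0.        , 347.96397986, 207.90921057],
       [  0.        ,   0.        ,   1.        ]]), 'dist_coeffs': array([-0.03212592,  0.        ,  0.        ,  0.        ,  0.        ]), 'mount': array([[ 3.67042944e-04, -9.62436604e-01, -2.71506258e-01,
         7.35529487e+01],
       [ 9.99997889e-01, -1.95658983e-04,  2.04544654e-03,
         6.42210689e-01],
       [-2.02173526e-03, -2.71506436e-01,  9.62434501e-01,
        -1.58142685e+02],
       [ 0.00000000e+00,  0.00000000e+00,  0.00000000e+00,
         1.00000000e+00]])}
```

View pics/top0.png

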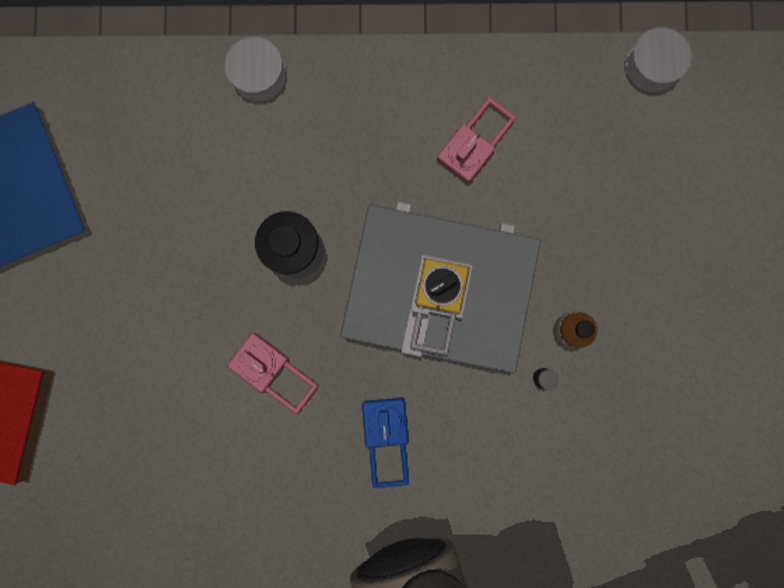

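View pics/scene0.png

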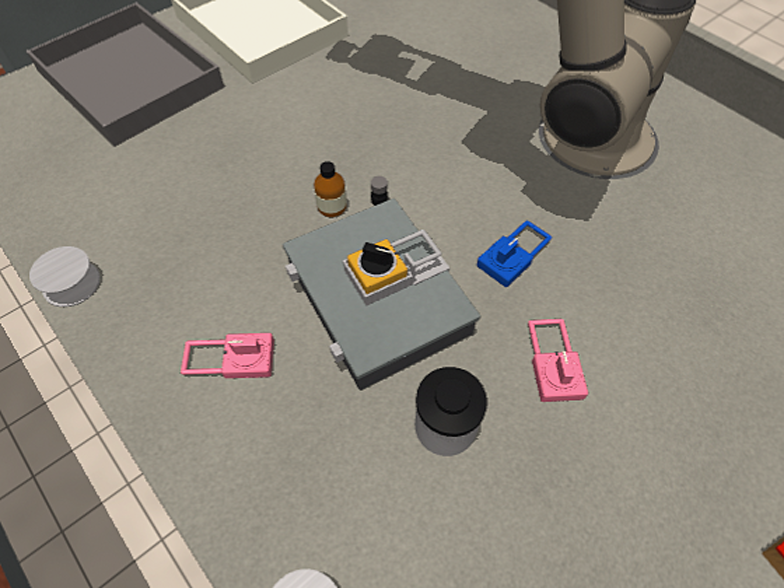

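The top view shows the safe, with the lock dial at about (442,287) on the enlarged picture and the shackle crossbar at about (432,352), towards the robot. The tank is left at (287,243), the bottle at (578,330) and the can at (546,379). The scene view agrees. The pink and blue locks are decoys.

```bash
python3 - <<'E'
from h import *
px=np.array([[442,286],[433,351],[287,242],[578,330],[546,379]])/1.4
p=at('top',px,[133,90,112,95,50]);print(p.round(1))
# lid corners
q=at('top',np.array([[369,206],[540,240],[514,371],[343,338]])/1.4,60);print(q.round(1),q.mean(0))
e=q[0]-q[3]+q[1]-q[2];print(np.degrees(np.arctan2(e[1],e[0])))
save(capture('top'),'t1.png',(270,170,350,265),6)
E
```

```text
[[ 570.9   10.3  133. ]
 [ 480.3   22.    90. ]
 [ 636.9  230.8  112. ]
 [ 509.5 -186.6   95. ]
 [ 437.4 -147.8   50. ]]
[[ 698.8  116.3   60. ]
 [ 645.6 -141.4   60. ]
 [ 449.9  -98.8   60. ]
 [ 499.7  154.9   60. ]] [573.50937507   7.76438834  60.        ]
-11.63391861078744
```

View pics/t1.png

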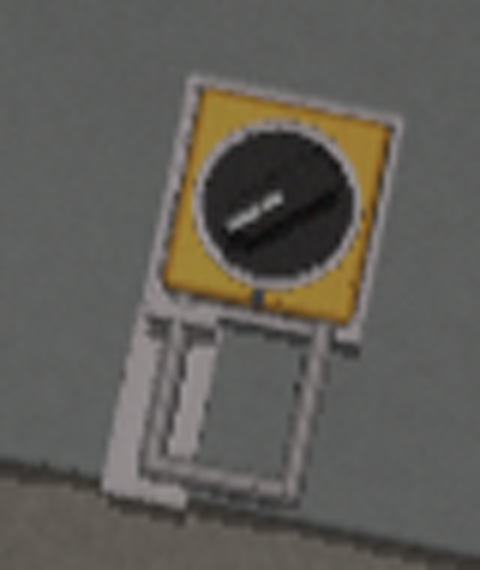

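Request:
arm_command([
  [1,-0.58,0],
  [1,-0.58,0],
  [1,-0.58,0],
  [1,-0.58,0],
  [1,-0.58,0],
], gripper=[91,91,91,91,91], twist=[0,0,0,0,0])

```text
time: 0.78
tool_pos: [304.7, -356.5, 226.5]
tcp_rot: [-3.141, 0.0, 0.436]
contact_force: [1.0, -0.5, 0.8]
grip_width: 90.7
finger_force: 0.0
```

Request:
arm_command([
  [1,-0.58,0],
  [1,-0.58,0],
  [1,-0.58,0],
  [1,-0.58,0],
  [1,-0.58,0],
], gripper=[91,91,91,91,91], twist=[0,0,0,0,0])

```text
time: 1.4
tool_pos: [387.4, -238.0, 226.6]
tcp_rot: [-3.141, 0.0, 0.436]
contact_force: [-0.4, 0.4, 0.1]
grip_width: 90.9
finger_force: 0.0
```

Request:
arm_command([
  [1,-0.58,0],
  [1,-0.58,0],
  [1,-0.58,0],
  [1,-0.58,0],
  [1,-0.58,0],
], gripper=[80,70,60,50,50], twist=[0,0,0,0,0])

```text
time: 2.02
tool_pos: [470.1, -119.6, 226.5]
tcp_rot: [-3.141, 0.0, 0.436]
contact_force: [0.0, -0.4, 0.5]
grip_width: 50.3
finger_force: 0.0
```

Request:
arm_command([
  [1,-0.58,0],
  [1,-0.58,0],
  [1,-0.58,0],
  [1,-0.58,0],
  [1,-0.58,0],
], gripper=[50,50,50,50,50], twist=[0,0,0,0,0])

```text
time: 2.65
tool_pos: [552.8, -1.1, 226.4]
tcp_rot: [-3.141, 0.001, 0.436]
contact_force: [0.1, -0.6, 0.2]
grip_width: 50.0
finger_force: 0.0
```

Request:
arm_command([
  [0.88,0,0],
  [0,0,0],
  [0,0,0],
  [0,0,0],
  [0,0,0],
], gripper=[50,50,50,50,50], twist=[0,-1,-1,-1,-1])

```text
time: 3.28
tool_pos: [572.3, 7.4, 226.3]
tcp_rot: [-3.141, 0.001, 0.788]
contact_force: [0.7, -0.5, -0.3]
grip_width: 50.1
finger_force: 0.0
```

Request:
arm_command([
  [0,0,0],
  [0,0,0],
  [0,0,0],
  [0,0,0],
  [0,0,0],
], gripper=[50,50,50,50,50], twist=[-1,-1,-1,-1,-1])

```text
time: 3.9
tool_pos: [572.2, 7.3, 226.3]
tcp_rot: [-3.141, 0.0, 1.224]
contact_force: [-0.2, 0.2, -0.0]
grip_width: 50.2
finger_force: 0.0
```

Request:
arm_command([
  [0,0,0],
  [0,0,0],
  [0,0,0],
  [0,0,0],
  [0,0,0],
], gripper=[50,50,50,50,50], twist=[-1,-1,-1,-1,-1])

```text
time: 4.53
tool_pos: [572.2, 7.3, 226.3]
tcp_rot: [-3.141, -0.0, 1.66]
contact_force: [0.6, -0.8, -0.2]
grip_width: 49.9
finger_force: 0.0
```

Request:
arm_command([
  [0,0,0],
  [0,0,0],
  [0,0,0],
  [0,0,0],
  [0,0,0],
], gripper=[50,50,50,50,50], twist=[-1,-1,-1,-1,-0.8])

```text
time: 5.15
tool_pos: [572.3, 7.3, 226.3]
tcp_rot: [-3.141, -0.0, 2.079]
contact_force: [-0.1, 0.0, -0.6]
grip_width: 50.1
finger_force: 0.0
```

```bash
python3 - <<'E'
from h import *
o=get_obs();print(o['time'],o['tool_pos'],np.degrees(o['tcp_rot']),o['contact_force'],o['grip_width'],o['joint_positions'])
im=capture('wrist');np.save('w1.npy',im);save(im,'w1.png',s=1.4)
E
```

```text
5.15 [572.25348526   7.3011916  226.31464278] [-1.79959973e+02 -2.11778762e-02  1.19110211e+02] [-0.11180665  0.03848429 -0.60251804] 50.09724976085661 [-1.21075207e-01  4.29966029e-01  1.38987934e+00 -1.15797007e-04
  1.32252964e+00 -6.29115862e-01]
```

View pics/w1.png

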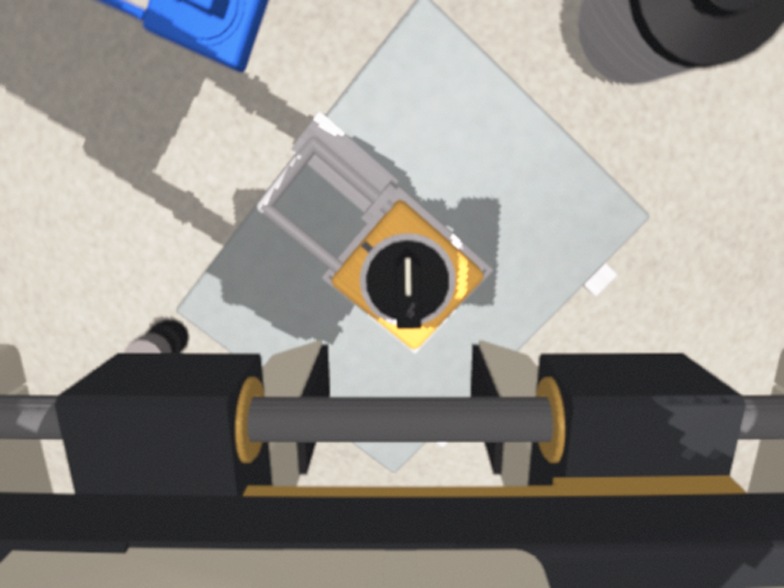

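The wrist view shows the dial skirt centred at about (408,281), with the pointer line vertical (408,258–294), so the tool already lies along the bar. The case corners are at about (400,200), (489,269), (413,352) and (331,273), and the crossbar ends at (315,150) and (263,205).

```bash
python3 - <<'E'
from h import *
o=get_obs();px=lambda a:np.array(a,float)/1.4
w=lambda a,z:at('wrist',px(a),z,o)
c=w([[400,200],[489,269],[413,352],[331,273]],102);print(c.round(1),c.mean(0))
print('sides',[np.linalg.norm(c[i]-c[i-1]).round(1) for i in range(4)])
for i in range(4):
  e=c[i]-c[i-1];print(np.degrees(np.arctan2(e[1],e[0])))
print('skirt',w([[408,281]],106))
l=w([[408,258],[407.5,294]],133);d=l[0]-l[1];print('line',l,np.degrees(np.arctan2(d[1],d[0])))
b=w([[315,152],[264,205]],90);d=b[0]-b[1];print('bar',b,b.mean(0),np.degrees(np.arctan2(d[1],d[0]))-90,np.linalg.norm(d))
q=w([[424,-2],[649,215],[394,472],[178,310]],60);print(q)
for i in (1,2,3,0):
  e=q[i]-q[i-1];print(np.degrees(np.arctan2(e[1],e[0])))
Rt=R.from_euler('xyz',o['tcp_rot']).as_matrix()
print('tool delta',Rt.T@(w([[408,281]],106)[0]-o['tool_pos']))
E
```

```text
[[550.   48.1 102. ]
 [616.1  38.7 102. ]
 [603.  -29.8 102. ]
 [535.1  -9.6 102. ]] [576.05434381  11.87250825 102.        ]
sides [np.float64(59.6), np.float64(66.8), np.float64(69.7), np.float64(70.8)]
75.54683364679386
-8.138523876866492
-100.82406267868792
163.4273765998515
skirt [[577.073376     9.51124817 106.        ]]
line [[567.02496751  26.3444125  133.        ]
 [576.52766014   9.037599   133.        ]] 118.7699709448929
bar [[493.70662124  47.13446558  90.        ]
 [480.69236802   4.75217788  90.        ]] [487.19949463  25.94332173  90.        ] -17.07005767865023 44.33541583238688
[[ 505.83616848  156.17806178   60.        ]
 [ 701.78634121  118.02484919   60.        ]
 [ 649.94673158 -139.5304029    60.        ]
 [ 452.64423745  -98.27921071   60.        ]]
-11.018131853353001
-101.38019532797419
168.19094218971557
78.19287233025311
tool delta [ -0.53641232   5.3641139  120.30746695]
```

Request:
arm_command([
  [0,0.2,1],
  [0,0,1],
  [0,0,1],
  [0,0,0],
  [0,0,0],
], gripper=[50,40,40,40,40], twist=[0,0,0,0,0])

```text
time: 5.82
tool_pos: [577.3, 9.7, 152.6]
tcp_rot: [3.141, 0.001, 2.076]
contact_force: [1.3, 0.2, -0.1]
grip_width: 40.0
finger_force: 0.0
```

```bash
python3 - <<'E'
from h import *
o=get_obs();print(o['time'],o['tool_pos'],np.degrees(o['tcp_rot']))
im=capture('wrist');np.save('w2.npy',im);save(im,'w2.png',s=1.4)
E
```

```text
5.825 [577.33044979   9.65510215 152.58048269] [1.79948536e+02 4.43229733e-02 1.18945583e+02]
```

View pics/w2.png

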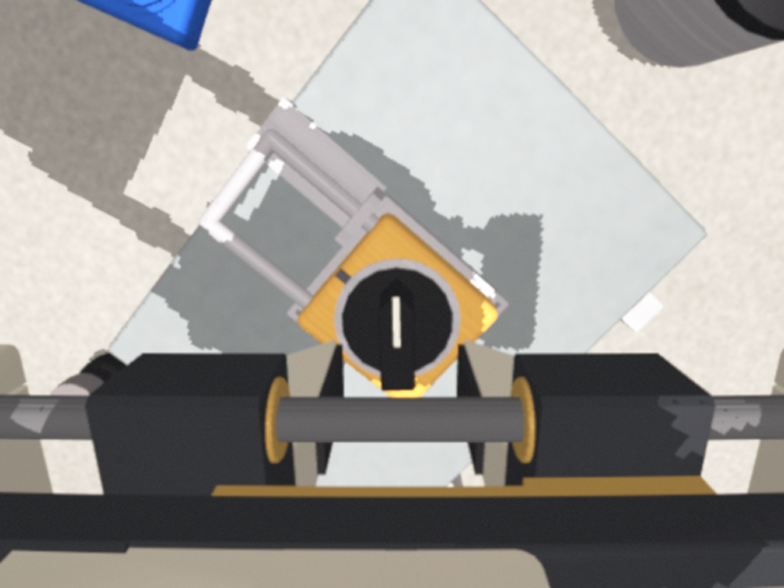

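The bar is upright between the fingers, with its tip at (397,285) and its rear end at (397,388). The skirt is centred at about (397,319), and the crossbar runs (268,140)–(215,222).

```bash
python3 - <<'E'
from h import *
o=get_obs();px=lambda a:np.array(a,float)/1.4
w=lambda a,z:at('wrist',px(a),z,o)
Rt=R.from_euler('xyz',o['tcp_rot']).as_matrix()
def s(n,p): print(n,p.round(1),'tool',(Rt.T@(p-o['tool_pos'])).round(1))
s('skirt',w([[397,319.5]],106)[0])
l=w([[396,297],[397,346]],133);d=l[0]-l[1];s('l0',l[0]);s('l1',l[1]);print(np.degrees(np.arctan2(d[1],d[0])))
k=w([[335,315],[459,315]],106);print(np.linalg.norm(k[0]-k[1]))
b=w([[268,142],[215,222]],90);d=b[0]-b[1];s('bar',b.mean(0));print(np.degrees(np.arctan2(d[1],d[0]))-90)
E
```

```text
skirt [576.4  10.2 106. ] tool [ 1.  -0.8 46.9]
l0 [567.2  26.3 133. ] tool [19.5 -1.  19.9]
l1 [577.2   8.8 133. ] tool [-0.6 -0.7 19.9]
119.97661662757257
55.07141972957015
bar [487.1  27.9  90. ] tool [ 59.8 -70.3  62.7]
-8.515893239735533
```

Request:
arm_command([
  [0,-0.03,0.6],
  [0,0,0.6],
  [0,0,0.5],
  [0,0,0],
  [0,0,0],
], gripper=[40,40,40,40,40], twist=[0,0,0,0,0])

```text
time: 6.5
tool_pos: [576.3, 9.3, 109.2]
tcp_rot: [-3.142, 0.0, 2.076]
contact_force: [-0.3, -0.7, 0.0]
grip_width: 39.9
finger_force: 0.0
```

Request:
arm_command([
  [0,0,0],
  [0,0,0],
  [0,0,0],
  [0,0,0],
  [0,0,0],
], gripper=[25,12,8,8,8], twist=[0,0,0,0,0])

```text
time: 7.12
tool_pos: [576.2, 9.3, 109.4]
tcp_rot: [3.142, 0.0, 2.076]
contact_force: [-1.2, -0.2, 2.9]
grip_width: 14.1
finger_force: 29.9
```

Request:
arm_command([
  [0,0,0],
  [0,0,0],
  [0,0,0],
  [0,0,0],
  [0,0,0],
], gripper=[8,8,8,8,8], twist=[-0.8,-0.8,-0.8,-0.8,-0.8])

```text
time: 7.75
tool_pos: [576.3, 9.4, 109.4]
tcp_rot: [3.141, 0.0, 2.428]
contact_force: [-1.1, 1.2, 0.9]
grip_width: 14.0
finger_force: 29.9
```

Request:
arm_command([
  [0,0,0],
  [0,0,0],
  [0,0,0],
  [0,0,0],
  [0,0,0],
], gripper=[8,8,8,8,8], twist=[-0.8,-0.8,-0.8,-0.8,-0.8])

```text
time: 8.38
tool_pos: [576.4, 9.6, 109.4]
tcp_rot: [3.141, 0.001, 2.777]
contact_force: [0.3, 0.6, 0.8]
grip_width: 13.9
finger_force: 29.9
```

Request:
arm_command([
  [0,0,0],
  [0,0,0],
  [0,0,0],
  [0,0,0],
  [0,0,0],
], gripper=[8,8,8,8,8], twist=[-0.8,-0.8,-0.3,0,0])

```text
time: 9.0
tool_pos: [576.4, 9.7, 109.4]
tcp_rot: [3.141, 0.001, 2.939]
contact_force: [1.4, 3.5, 2.5]
grip_width: 13.7
finger_force: 30.0
```

```bash
python3 - <<'E'
from h import *
o=get_obs();print(o['time'],o['tool_pos'],np.degrees(o['tcp_rot']),o['contact_force'],o['moment'])
E
```

```text
9.0 [576.41226444   9.66829753 109.39322186] [1.79971378e+02 3.64784565e-02 1.68420381e+02] [1.38087197 3.5385685  2.52284213] [ 0.68855781 -0.25721213 -0.01540575]
```

Request:
arm_command([
  [0,0,0],
  [0,0,0],
  [0,0,-0.7],
  [0,0,-0.9],
  [0,0,-0.4],
], gripper=[30,40,40,40,40], twist=[0,0,0,0,0])

```text
time: 9.62
tool_pos: [576.5, 9.1, 160.2]
tcp_rot: [-3.141, 0.001, 2.94]
contact_force: [0.4, 0.2, -0.6]
grip_width: 40.2
finger_force: 0.0
```

```bash
python3 - <<'E'
from h import *
o=get_obs();print(o['time'],o['tool_pos'],np.degrees(o['tcp_rot']))
im=capture('wrist');np.save('w3.npy',im);save(im,'w3.png',s=1.4)
E
```

```text
9.625 [576.51634198   9.07535175 160.16029752] [-1.79984265e+02  7.99246759e-02  1.68456046e+02]
```

View pics/w3.png

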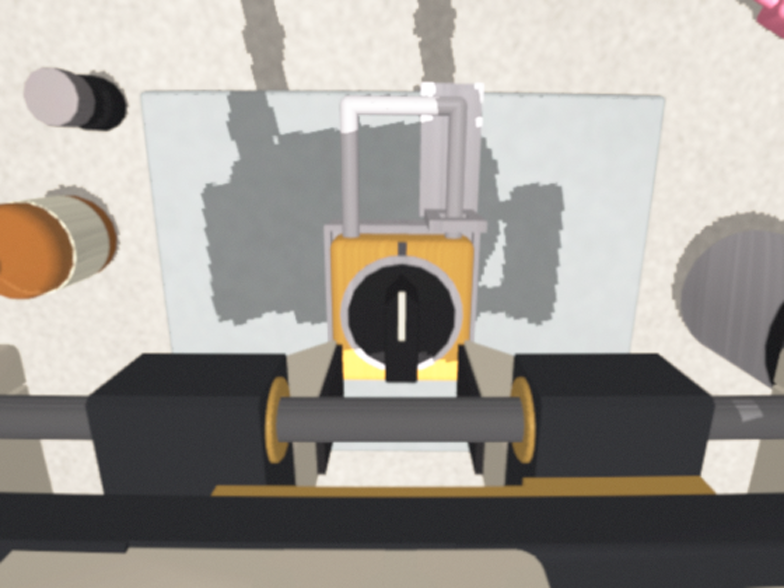

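The pointer line (402,292–340) now points straight at the index mark (402,248) and the shackle. The crossbar's ends are at about (350,104) and (455,104).

```bash
python3 - <<'E'
from h import *
o=get_obs()
b=at('wrist',np.array([[350,104.],[455,104]])/1.4,90,o);d=b[1]-b[0];print(b,np.degrees(np.arctan2(d[1],d[0])))
Rt=R.from_euler('xyz',o['tcp_rot']).as_matrix();print((Rt.T@(b.mean(0)-o['tool_pos'])))
E
```

```text
[[480.82328337   5.64614129  90.        ]
 [490.1010118   51.16734266  90.        ]] 78.4802579603511
[93.59320345  0.65247192 70.7491908 ]
```

Request:
arm_command([
  [0.9,0.03,0],
  [1,0,0],
  [1,0,0],
  [0.84,0,0],
  [0,0,0],
], gripper=[36,30,30,30,30], twist=[0,0,0,0,1])

```text
time: 10.3
tool_pos: [482.9, 29.1, 158.6]
tcp_rot: [-3.141, -0.002, 2.851]
contact_force: [0.5, -0.3, 0.4]
grip_width: 29.8
finger_force: 0.0
```

Request:
arm_command([
  [0,0,0],
  [0,0,0],
  [0,0,0],
  [0,0,0],
  [0,0,0],
], gripper=[30,30,30,30,30], twist=[1,1,1,1,1])

```text
time: 10.92
tool_pos: [484.2, 28.7, 158.4]
tcp_rot: [-3.141, -0.001, 2.414]
contact_force: [0.1, -0.0, -0.6]
grip_width: 30.2
finger_force: 0.0
```

Request:
arm_command([
  [0,0,0],
  [0,0,0],
  [0,0,0],
  [0,0,0],
  [0,0,0],
], gripper=[30,30,30,30,30], twist=[1,1,1,1,1])

```text
time: 11.55
tool_pos: [484.2, 28.7, 158.4]
tcp_rot: [-3.14, -0.0, 1.977]
contact_force: [-0.0, 0.6, 0.2]
grip_width: 30.2
finger_force: 0.0
```

Request:
arm_command([
  [0,0,0.3],
  [0,0,0.3],
  [0,0,0.3],
  [0,0,0.3],
  [0,0,0.3],
], gripper=[30,30,30,30,30], twist=[1,1,1,1,1])

```text
time: 12.18
tool_pos: [484.2, 28.7, 120.7]
tcp_rot: [-3.14, 0.0, 1.541]
contact_force: [-0.1, -0.4, -0.5]
grip_width: 30.2
finger_force: 0.0
```

Request:
arm_command([
  [0,0,0],
  [0,0,0],
  [0,0,0],
  [0,0,0],
  [0,0,0],
], gripper=[30,30,30,30,30], twist=[1,1,0,0,0])

```text
time: 12.8
tool_pos: [484.6, 28.8, 121.6]
tcp_rot: [-3.141, 0.0, 1.37]
contact_force: [0.3, -0.5, 0.5]
grip_width: 29.7
finger_force: 0.0
```

```bash
python3 - <<'E'
from h import *
o=get_obs();print(o['time'],o['tool_pos'],np.degrees(o['tcp_rot']))
im=capture('wrist');save(im,'w4.png',s=1.4)
E
```

```text
12.8 [484.61759027  28.78075388 121.59496153] [-1.79991801e+02  6.57442851e-03  7.85218822e+01]
```

View pics/w4.png

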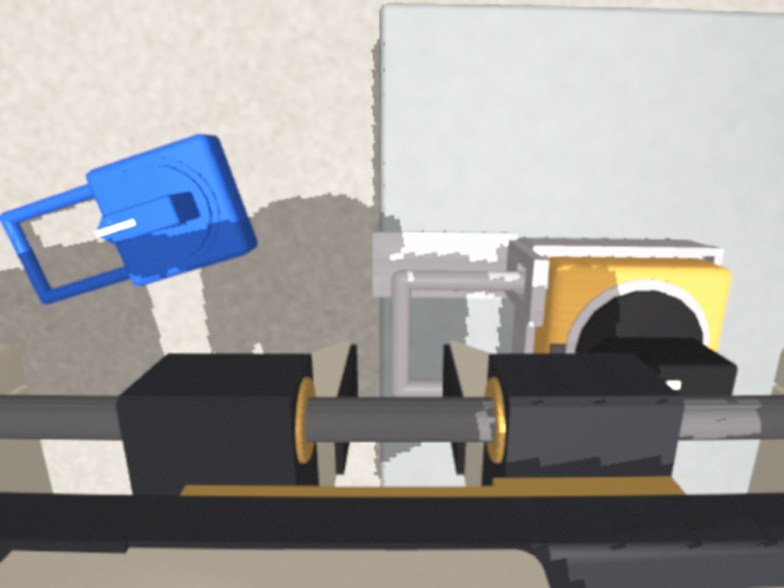

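The crossbar (x≈401, legs at y≈281 and 388) lies midway between the fingers (356 and 444), and the loop is clear for the inner finger. I'll go down and grip it.

Request:
arm_command([
  [0,0,0.6],
  [0,0,0.6],
  [0,0,0.58],
  [0,0,0],
  [0,0,0],
], gripper=[30,30,30,30,30], twist=[0,0,0,0,0])

```text
time: 13.48
tool_pos: [485.0, 28.8, 77.5]
tcp_rot: [3.141, 0.0, 1.37]
contact_force: [0.9, 0.6, 0.8]
grip_width: 29.7
finger_force: 0.0
```

Request:
arm_command([
  [0,0,0],
  [0,0,0],
  [0,0,0],
  [0,0,0],
  [0,0,0],
], gripper=[20,10,4,4,4], twist=[0,0,0,0,0])

```text
time: 14.1
tool_pos: [484.9, 28.8, 77.4]
tcp_rot: [3.141, 0.0, 1.369]
contact_force: [-0.1, -0.2, 1.0]
grip_width: 6.9
finger_force: 30.0
```

Request:
arm_command([
  [0,-0.2,0],
  [0,-0.2,0],
  [0,-0.2,0],
  [0,-0.2,0],
  [0,-0.2,0],
], gripper=[4,4,4,4,4], twist=[0,0,0,0,0])

```text
time: 14.72
tool_pos: [459.9, 33.9, 77.2]
tcp_rot: [3.141, 0.0, 1.37]
contact_force: [3.2, -0.3, 1.6]
grip_width: 7.0
finger_force: 30.0
```

Request:
arm_command([
  [0,-0.1,0],
  [0,-0.05,0],
  [0,-0.04,0],
  [0,0,0],
  [0,0,0],
], gripper=[4,4,4,4,4], twist=[0,0,0,0,0])

```text
time: 15.35
tool_pos: [455.4, 34.8, 77.2]
tcp_rot: [-3.141, 0.0, 1.37]
contact_force: [1.6, 0.9, 0.1]
grip_width: 6.8
finger_force: 30.0
```

Request:
arm_command([
  [0,-0.03,0],
  [0,0,0],
  [0,-0.03,0],
  [0,0,0],
  [0,0,0],
], gripper=[4,4,4,4,4], twist=[0,0,0,0,0])

```text
time: 15.98
tool_pos: [454.2, 35.0, 77.3]
tcp_rot: [3.141, 0.0, 1.369]
contact_force: [4.3, -2.6, 0.9]
grip_width: 7.0
finger_force: 30.0
```

Request:
arm_command([
  [0,-0.03,0],
  [0,0,0],
  [0,-0.03,0],
  [0,0,0],
  [0,0,0],
], gripper=[4,4,4,4,4], twist=[0,0,0,0,0])

```text
time: 16.6
tool_pos: [454.0, 35.2, 77.5]
tcp_rot: [3.139, -0.0, 1.369]
contact_force: [6.4, -0.2, -0.9]
grip_width: 7.1
finger_force: 30.0
```

Request:
arm_command([
  [0,-0.04,0],
  [0,0,0],
  [0,-0.04,0],
  [0,0,0],
  [0,0,0],
], gripper=[4,4,4,4,4], twist=[0,0,0,0,0])

```text
time: 17.23
tool_pos: [454.0, 35.2, 77.8]
tcp_rot: [3.134, -0.001, 1.369]
contact_force: [12.2, -2.1, -4.5]
grip_width: 6.8
finger_force: 30.0
```

Request:
arm_command([
  [0,0.1,0],
  [0,0,0],
  [0,0,0],
  [0,0,0],
  [0,0,-0.3],
], gripper=[4,4,30,30,30], twist=[0,0,0,0,0])

```text
time: 17.85
tool_pos: [451.8, 35.4, 84.3]
tcp_rot: [-3.138, 0.0, 1.37]
contact_force: [-0.5, -0.4, -0.8]
grip_width: 28.9
finger_force: 0.0
```

Request:
arm_command([
  [0,0,-0.8],
  [0,0,-0.8],
  [0,0,-0.8],
  [0,0,-0.7],
  [0,0,0],
], gripper=[30,30,30,40,40], twist=[0,0,0,0,-1])

```text
time: 18.48
tool_pos: [453.5, 35.2, 163.9]
tcp_rot: [3.139, 0.0, 1.459]
contact_force: [0.2, -0.2, 0.0]
grip_width: 39.4
finger_force: 0.0
```

Request:
arm_command([
  [0,0,0],
  [0,0,0],
  [0,0,0],
  [0,0,0],
  [0,0,0],
], gripper=[40,40,40,40,40], twist=[-1,-1,-1,-1,-1])

```text
time: 19.1
tool_pos: [452.6, 35.3, 162.5]
tcp_rot: [-3.141, -0.0, 1.896]
contact_force: [0.5, 0.1, 0.9]
grip_width: 39.8
finger_force: 0.0
```

Request:
arm_command([
  [0,0,0],
  [0,0,0],
  [0,0,0],
  [0,0,0],
  [0,0,0],
], gripper=[40,40,40,40,40], twist=[-1,-1,-1,-1,-1])

```text
time: 19.73
tool_pos: [452.6, 35.3, 162.5]
tcp_rot: [-3.141, -0.001, 2.332]
contact_force: [0.2, -0.2, -0.7]
grip_width: 39.8
finger_force: 0.0
```

Request:
arm_command([
  [0,0,0],
  [0,0,0],
  [0,0,0],
  [0,0,0],
  [0,0,0],
], gripper=[40,40,40,40,40], twist=[-1,-1,-1,-1,-1])

```text
time: 20.35
tool_pos: [452.6, 35.3, 162.5]
tcp_rot: [-3.141, -0.001, 2.769]
contact_force: [0.2, -0.2, -0.2]
grip_width: 39.8
finger_force: 0.0
```

Request:
arm_command([
  [0,0,0],
  [0,0,0],
  [-1,0,0],
  [-1,0,0],
  [-1,0,0],
], gripper=[40,40,40,40,40], twist=[-1,-1,0,0,0])

```text
time: 20.98
tool_pos: [526.8, 20.2, 162.6]
tcp_rot: [-3.141, -0.001, 2.94]
contact_force: [0.1, 1.1, -0.1]
grip_width: 40.1
finger_force: 0.0
```

Request:
arm_command([
  [-1,0,0],
  [-0.8,0,0],
  [0,0,0],
  [0,0,0],
  [0,0,0],
], gripper=[40,40,40,40,40], twist=[0,0,0,0,0])

```text
time: 21.6
tool_pos: [569.9, 11.5, 162.4]
tcp_rot: [-3.141, -0.0, 2.941]
contact_force: [-0.3, 0.3, 0.6]
grip_width: 40.1
finger_force: 0.0
```

```bash
python3 - <<'E'
from h import *
o=get_obs();print(o['time'],o['tool_pos'],np.degrees(o['tcp_rot']),o['contact_force'])
im=capture('wrist');save(im,'w5.png',s=1.4)
E
```

```text
21.6 [569.88667501  11.49764776 162.38521238] [-1.79994567e+02 -2.75048890e-02  1.68481082e+02] [-0.25038176  0.28461321  0.60547746]
```

View pics/w5.png

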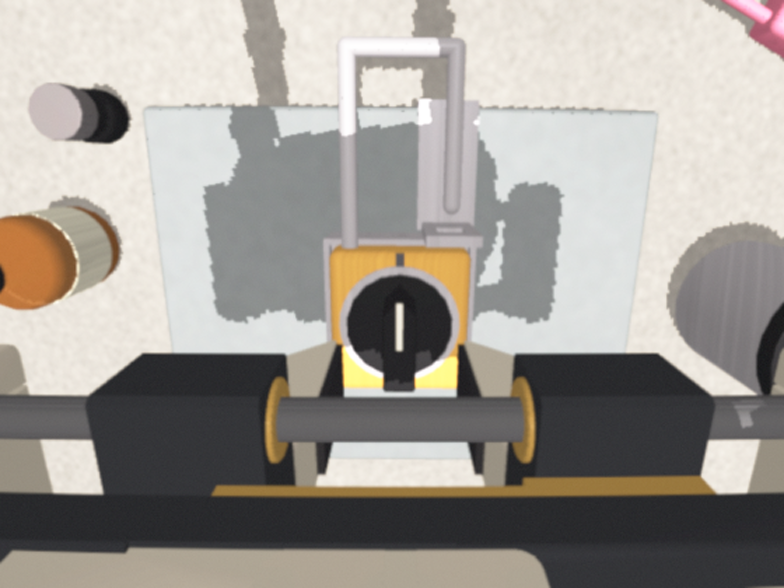

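The shackle is fully out: crossbar at (400,47), and the short leg's end at (452,210) is clear of the hasp at (452,237). The lock is still seated and the dial straight. I'll grip the bar slightly towards the shackle, nearer the centre of mass.

Request:
arm_command([
  [0,0,0.8],
  [0,0,0.7],
  [0,0,0.62],
  [0,0,0],
  [0,0,0],
], gripper=[40,40,40,40,40], twist=[0,0,0,0,0])

```text
time: 22.28
tool_pos: [571.0, 11.2, 109.8]
tcp_rot: [3.142, 0.001, 2.94]
contact_force: [-0.0, 0.2, -0.0]
grip_width: 40.0
finger_force: 0.0
```

Request:
arm_command([
  [0,0,0],
  [0,0,0],
  [0,0,0],
  [0,0,0],
  [0,0,0],
], gripper=[25,12,8,8,8], twist=[0,0,0,0,0])

```text
time: 22.9
tool_pos: [570.8, 11.1, 109.5]
tcp_rot: [-3.141, 0.001, 2.94]
contact_force: [0.4, -1.1, 2.4]
grip_width: 13.7
finger_force: 30.0
```

Request:
arm_command([
  [0,0,-0.1],
  [0,0,-0.1],
  [0,0,-0.1],
  [0,0,-0.1],
  [0,0,0],
], gripper=[8,8,8,8,8], twist=[0,0,0,0,0])

```text
time: 23.52
tool_pos: [570.4, 11.3, 119.3]
tcp_rot: [-3.142, -0.0, 2.94]
contact_force: [0.2, -0.2, -6.0]
grip_width: 13.8
finger_force: 30.0
```

Request:
arm_command([
  [0,0,-0.3],
  [0,0,-0.5],
  [0,0,-0.5],
  [0,0,-0.5],
  [0,0,-0.5],
], gripper=[8,8,8,8,8], twist=[0,0,0,0,0])

```text
time: 24.15
tool_pos: [570.7, 11.2, 177.8]
tcp_rot: [-3.142, 0.001, 2.94]
contact_force: [0.2, -0.8, -5.1]
grip_width: 13.7
finger_force: 30.0
```

Request:
arm_command([
  [0,0,-0.5],
  [0,0,-0.5],
  [0,0,-0.5],
  [0,0,-0.5],
  [0,0,-0.5],
], gripper=[8,8,8,8,8], twist=[0,0,0,0,0])

```text
time: 24.78
tool_pos: [570.7, 11.3, 240.0]
tcp_rot: [-3.142, 0.0, 2.94]
contact_force: [1.1, -0.7, -3.9]
grip_width: 13.6
finger_force: 30.0
```

Request:
arm_command([
  [0,0,-0.3],
  [0,0,-0.2],
  [0,0,-0.1],
  [0,0,0],
  [0,0,0],
], gripper=[8,8,8,8,8], twist=[0,0,0,0,0])

```text
time: 25.4
tool_pos: [570.5, 11.3, 253.8]
tcp_rot: [-3.141, -0.001, 2.94]
contact_force: [-0.2, -0.1, -5.8]
grip_width: 13.9
finger_force: 30.0
```

Request:
arm_command([
  [0,0,0],
  [0,0,0],
  [0,0,0],
  [0,0,0],
  [0,0,0],
], gripper=[8,8,8,8,8], twist=[0,0,0,0,0])

```text
time: 26.02
tool_pos: [570.7, 11.3, 254.2]
tcp_rot: [-3.142, 0.0, 2.94]
contact_force: [0.4, -0.3, -4.3]
grip_width: 13.8
finger_force: 30.0
```

```bash
python3 - <<'E'
from h import *
o=get_obs();print(o['time'],o['tool_pos'],np.degrees(o['tcp_rot']),o['contact_force'],o['grip_width'])
a=capture('wrist');b=capture('scene')[90:330,170:430]
b=cv2.resize(b,None,fx=1.75,fy=1.75);a=a[:,100:430];b=b[:420]
save(np.hstack([a,b]),'w6.png')
E
```

```text
26.025 [570.66979382  11.25457593 254.21300422] [-1.79994993e+02  3.95621912e-03  1.68469516e+02] [ 0.41197442 -0.27357791 -4.28531086] 13.84690872828353
```

View pics/w6.png

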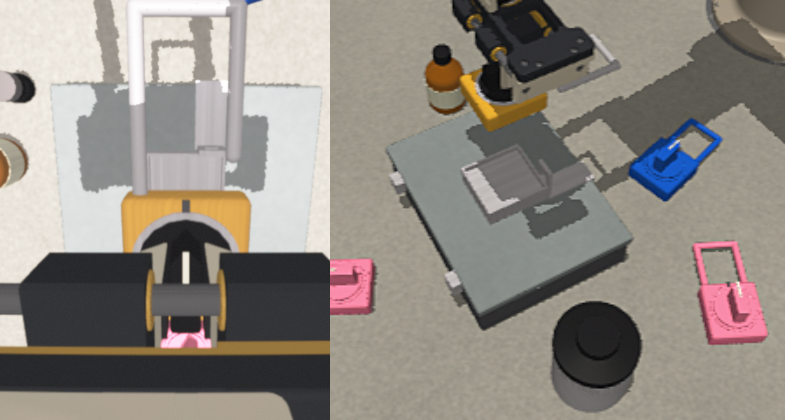

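The lock hangs level in the grip about 145 mm above its seat. The shackle is out, the dial is straight, and the bystanders have not moved.

```bash
python3 -c "
from plant import *
print(close_job())"
```

```text
the job is handed in; nothing more can be done
None
```

I turned the dial to the shackle, pulled the shackle out to its stop, and lifted the lock level about 145 mm above its seat. The job was handed in at about 26 s with the lock still held and the tank, bottle and film can left untouched; no verdict was returned.

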